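# Rake a dropped shaft collar out from under the grate shelf

### The job

A steel shaft collar has been dropped and lies under the low grate shelf on the welding bench. Take the little rake by its wooden handle, reach in from the shelf's open front beneath the overhead beam, set the blade down behind the collar and drag it out with the rake onto the open bench; then lay the rake flat on the bench, pick up the collar and set it down gently, flat in the empty shallow tray. Do not bang into the shelf, and leave the hammer, the can and the angle iron where they are.

Things in the scene. Friction and masses are not known exactly. Their poses are not given: they have to be found in the camera images.
- shelf: Low steel grate shelf fixed to the bench. Origin: on the bench, mid open front edge; +y points in under the shelf, x along the front. Slatted deck 290 wide (x), y 0 to 206, underside 70 mm up, top 80. Back panel (inner face y=200) and panel at x=-140 close it; front open, +x side open but for a rear corner post. Fixed stock up to 225 mm high stands on the deck's rear (y>140).
- shelf_beam (a point): Middle of the underside of the 40 mm square beam that runs along the shelf's x above and before its front edge: shelf y -45 to -5, z 190 to 230, on two posts 26 mm thick at shelf x -160 and +160 (y -38 to -12). To reach in at the front the gripper must lean back, away from the shelf, its fingers pointing forward and down. Same axes as the shelf.
- rake: The rake as a whole, 0.30 kg (varies by 15 percent). Origin on its underside below the grip; +y runs from handle to blade, z up, x across. It lies level on the bench on its blade's lower edge and its handle's bottom. Centre of mass about 95 mm ahead of the grip, so it pulls nose-down and may slip in a weak grip. Not measured while it is held: feel for the bench.
- rake_grip (a point): Where to grip the rake: middle of the handle, 28 mm above the rake's underside; axes as the rake's. Handle: wooden block 26 mm wide (x), y -38 to +22 from here, from the underside to 42 mm up. A flat bar 20 mm wide, 26 to 32 mm above the underside, runs from it to the blade.
- rake_blade (a point): Middle of the lower edge of the blade's inner (handle-side) face, 195 mm ahead of the grip point, level with the rake's underside. Blade: upright steel plate 92 mm wide (x), 5 mm thick, 32 mm high; a 4 mm cheek at each end reaches 22 mm back towards the handle (84 mm clear between them).
- collar: The shaft collar as a whole; origin in the middle of its underside, z up through the bore.
- collar_center (a point): Centre of the shaft collar: plain steel ring, 60 mm outside, bore 36 mm, 14 mm thick, lying flat (this point 7 mm above the bench), about 0.19 kg, hidden variation 20 percent. Starts under the shelf.
- tray: Empty shallow aluminium tray fixed to the bench, 150 x 150 mm outside, 28 mm high, walls and floor 5 mm thick. Origin in the middle of its underside.
- hammer: Hammer lying on the bench, 260 mm long, origin mid-length, handle to -x of its own axes, its head 90 mm across; bystander.
- can: Can, 66 mm across, 110 mm high, standing; bystander.
- angle: Piece of angle iron 140 mm long, 50 mm legs; bystander.
Mind the look-alikes: they are no part of the job. Of the things shaped like the tray, the aluminium one is meant. Several things look just like the collar: the one meant starts farthest from the robot's base.

How it is judged (in metres and radians):
On the way, in this order (a step that is already met when the one before it is completed fails the run):
1. the rake touches the collar while the collar is under the shelf (contact force between rake and collar above 0.15 N and y of collar_center in the frame of shelf above 0 m), for 0.05 s.
2. the collar has been dragged out, flat on the bench, wholly clear of the shelf's front (y of collar_center in the frame of shelf below -0.035 m and height (world z) of collar_center below 0.014 m), for 0.1 s.
3. the collar lies in the tray (x of collar_center in the frame of tray between -0.046 and 0.046 m and y of collar_center in the frame of tray between -0.046 and 0.046 m and z of collar_center in the frame of tray between 0.008 and 0.017 m and angle between collar_center's own z axis and vertical below 0.12 rad and linear speed of collar below 0.02 m/s), for 0.2 s.
At the end, for the whole second after the job is handed in: The collar lies flat (within 0.12 rad) and still on the tray's floor, its centre within 46 mm of the tray's centre along both sides of the tray; the rake lies level (within 0.1 rad), still, on the bench, blade down, its handle point at least 110 mm from the tray centre, not touching the tray (all of step 3 and height (world z) of rake_grip between 0.02 and 0.036 m and angle between rake_grip's own z axis and vertical below 0.1 rad and linear speed of rake below 0.02 m/s and horizontal distance between rake_grip and tray above 0.11 m and contact force between rake and tray below 0.05 N).
It fails at once if the gripper touches the collar while it is still under the shelf: the rake must bring it out (contact force between the fingers and collar above 0.3 N and y of collar_center in the frame of shelf between -0.03 and 0.2 m).
It fails at once if the arm, the fingers or the rake bang into the shelf (over 30 N) (contact force between any of the arm, the fingers, rake and shelf above 30 N).
It fails at once if the collar is dropped into the tray (over 0.8 m/s) (horizontal distance between collar_center and tray below 0.07 m and linear speed of collar above 0.8 m/s).
It fails at once if a bystander is moved by over 30 mm (distance of any of hammer, can, angle from where it was at the start of the episode above 0.03 m).
It also fails if it takes over 67 s, if anything falls off the work surface, if the arm or the gripper's body presses on something with over 40 N, if the wrist force passes 120 N, or if a joint passes its speed limit or range.

### The arm

A 6-joint arm with a two-finger parallel gripper is mounted at the origin on the work surface. World frame = base frame: x ahead of the robot, y to its left, z up, the work surface at z = 0. Lengths are in mm, angles in rad, forces in N, time in s.
With the tool pointing down it reaches from about 400 to 925 mm from the base axis. Payload 12.5 kg.
Tool frame: the origin (TCP) lies on the centre line of the jaws, within the pads' length; the fingertips stand 19 mm ahead of it and the grasp point (between the pads) is the TCP; z points along the fingers, y is the line along which they close (so a half turn about z gives the same grasp; the last joint's range is limited). The gripper opens to 95 mm and grips with 3 to 60 N. Pads are 20 mm wide; open, the fingers measure 119 mm over their backs; the gripper's body (75 mm by 180 mm) begins 59 mm behind the grasp point.
Start: joints at [1.056, 0.491, 1.559, -0, 1.092, -0.106], TCP at [248.428, 573.523, 233.661] pointing down, gripper open.
Joint ranges: [-3.1, 3.1], [-0.84, 2.19], [0.05, 2.79], [-1.13, 4.28], [0.06, 2.93], [-2.69, 2.69]. Speed limits (rad/s): [2.22, 2.22, 2.79, 3.14, 3.14, 3.14].

### API

Orientations are given as [roll, pitch, yaw] about the fixed x, y, z axes, in that order (R = Rz(yaw) Ry(pitch) Rx(roll)).
In Python, from cell import state, read_camera, job_done gives the robot as it stands.
- The arm moves only by the tool arm_command, never from a script. Its argument "deltas" is a list of rows, each an object of numbers: "dx", "dy", "dz": the shift along the world's x, y, z in m; "yaw": the turn about the world's z in degrees. In form: [{"dx": .., "dy": .., "dz": .., "yaw": ..}, ...]. A call has 1 to 20 rows; each row shifts and turns the commanded pose from where the row before left it; what a row does not reach is not made up. A row lasts 1/10 s, in which the tool goes at most 50 mm and 8.59 degrees, less where a joint would pass 70% of its speed; a pose out of reach is approached as far as the arm can. A call with a gripper value outside its range is refused whole. "gripper" is the finger opening in m, from 0 to 0.0951, set as the call begins (left out, the last holds). The fingers move at their own pace and stop on an object; the grip force is fixed at half the most. Time passes only in rows, so rows that do not move let the fingers close. It gives the time, the measured TCP pose, the force, the opening and the grip force at its end, in the units of the state.
- state(): the state, without advancing time (a new reading comes with each control period).
- read_camera(name): name is "side" or "top"; returns a dict with "color" (420x560x3 uint8, red, green, blue), "range_z" (420x560 float32, mm along the optical axis (not along the pixel's ray), 0 where there is no reading), "fx", "fy", "cx", "cy" (pixels), "k1" (the pictures are not rectified: a ray, as slopes to the right and down, at radius r is drawn at 1 + k1 r^2 times it, then the intrinsics apply), "extrinsics" (4x4, takes a point from camera to world coordinates). Camera axes: x right, y up, looking along -z (the intrinsics and any distortion apply to the point x, -y, -z); pixel columns grow to the right and rows downward; lengths in mm; the calibration is good to about 2 mm. A picture is of the moment at which its call begins.
- job_done(): hands the job in; it is judged then, once.
The state is a dict: "t": time; "joints": joint angles; "qvel": joint speeds; "tau": joint torques, N m; "eef_pos": TCP position; "tcp_rot": TCP orientation; "ft_force": force on the tool from outside, world axes, zero at the start; "moment": the same for the moment, N m; "opening": opening from 0.0 (shut) to 1.0 (fully open); "grip_force": force on a finger pad.
Only numpy, scipy, OpenCV 4.12 (cv2) and the standard library are available. Lean on these libraries where they do the work, as an engineer would, in place of code of your own. Each camera call takes 0.05 s, during which the arm holds its last target. There are 200 camera calls.

## Working session

There is one attempt and no reset: what is moved stays moved. The work goes in short steps, Python scripts to look and compute and a tool call to move; the robot and the scene stay as the last step left them, time stands still between calls to the robot, and variables do not carry over. Pictures are saved under pics/ and viewed, at most 10 in all, crops included, and the job is handed in when it is done.

Besides the shell and the picture viewer there is one more tool, called after ">>>" as name([rows], argument=value, ...), one row to a line, values as JSON. arm_command: Moves the arm, as the interface text tells. Its arguments: {"type":"object","properties":{"deltas":{"type":"array"},"gripper":{"type":"number"}},"required":["deltas"]}

```bash
mkdir -p pics; ls; cat > h.py <<'E'
import numpy as np, cv2, sys
from cell import state, read_camera, job_done
def grab(n,save=None):
    c=read_camera(n)
    if save: cv2.imwrite(f'pics/{save}.png',c['color'][:,:,::-1])
    return c
def rays(c,uv):
    uv=np.asarray(uv,float).reshape(-1,2)
    d=np.c_[(uv[:,0]-c['cx'])/c['fx'],(uv[:,1]-c['cy'])/c['fy']]
    s=d.copy()
    for _ in range(10): s=d/(1+c['k1']*(s**2).sum(1,keepdims=True))
    v=np.c_[s[:,0],-s[:,1],-np.ones(len(s))]
    E=np.array(c['extrinsics']); return E[:3,3],v@E[:3,:3].T
def plane(c,uv,z):
    o,v=rays(c,uv); return o+v*((z-o[2])/v[:,2])[:,None]
def pts(c,uv):
    uv=np.asarray(uv).reshape(-1,2); o,v=rays(c,uv)
    return o+v*c['range_z'][uv[:,1].astype(int),uv[:,0].astype(int)][:,None]
def cloud(c):
    h,w=c['range_z'].shape; u,v=np.meshgrid(np.arange(w),np.arange(h))
    return pts(c,np.c_[u.ravel(),v.ravel()]).reshape(h,w,3)
E
python3 - <<'E'
from h import *
for n in('top','side'):
    c=grab(n,n+'0'); print(n,c['fx'],c['k1'],np.round(c['extrinsics'],2).tolist())
print(state())
E
```

```text
pics
top 445.8114246603538 -0.11522903422129212 [[-0.03, 1.0, -0.09, 439.06], [-1.0, -0.03, -0.0, -55.24], [-0.01, 0.09, 1.0, 1278.8], [0.0, 0.0, 0.0, 1.0]]
side 387.36062416494843 -0.056602601439973685 [[0.94, 0.25, -0.23, 282.38], [-0.34, 0.73, -0.59, -729.74], [0.01, 0.64, 0.77, 1007.1], [0.0, 0.0, 0.0, 1.0]]
{'t': 0.1, 'joints': array([ 1.05638510e+00,  4.91479670e-01,  1.55937662e+00, -6.90287376e-06,
        1.09168878e+00, -1.05619496e-01]), 'qvel': array([ 0.00156038, -0.00079296, -0.0024679 , -0.00030233, -0.00045918,
        0.00055539]), 'tau': array([ 2.60492481e-03, -6.13628840e+01, -2.58606559e+01,  6.94008241e-02,
        4.69811994e-02, -3.24148482e-05]), 'eef_pos': array([248.33663348, 573.33978562, 233.13645026]), 'tcp_rot': array([-3.14064490e+00, -9.43179437e-05,  2.73280406e+00]), 'ft_force': array([ 0.65206294, -0.13501011, -0.03179617]), 'moment': array([ 0.03919098, -0.0104595 , -0.01429958]), 'grip_force': 0.0, 'opening': 0.9971756125744329}
```

View pics/top0.png

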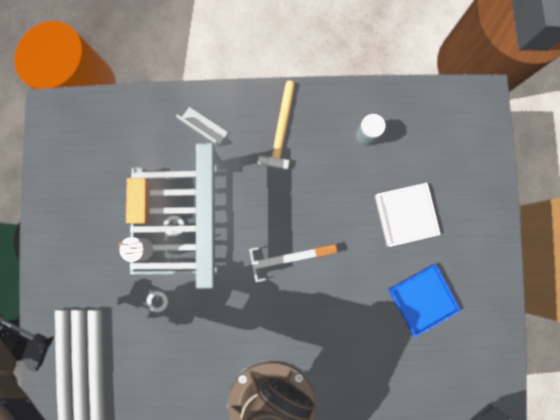

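View pics/side0.png

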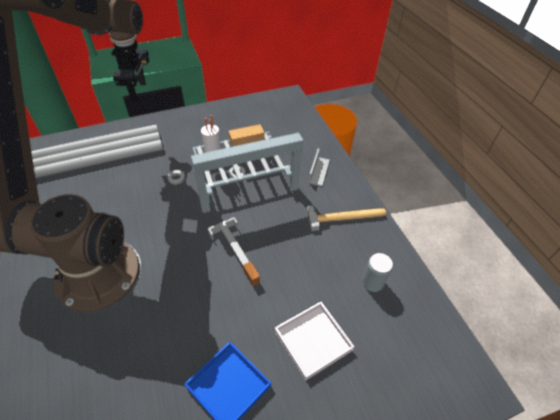

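The top view shows the beam at column ~205 with the shelf deck to its left, so the shelf opens towards world -y. One ring is seen under the deck at about (173,225) and another lies loose at (157,301). The rake blade is at (257,265) and the handle at (330,251). The white/aluminium tray is at (408,214) and the blue decoy at (425,299). The side view agrees.

```bash
python3 - <<'E'
from h import *
T=grab('top');S=grab('side')
for n,c in(('top',T),('side',S)):
    C=cloud(c); hsv=cv2.cvtColor(c['color'],cv2.COLOR_RGB2HSV)
    q={'top':dict(ring1=(173,217),ring1b=(173,235),ring2=(148,302),beamT=(205,150),beamB=(205,282),traymid=(408,214),deckL=(135,268),bl1=(252,252),bl2=(261,277),hand=(333,250),bar=(295,258)),
       'side':dict(ring1=(237,170),ring2=(177,177),beamL=(198,156),beamR=(298,141),traymid=(314,340),bl=(222,227),hand=(252,273),bar=(236,247))}[n]
    for k,p in q.items(): print(n,k,np.round(C[p[1],p[0]]),c['color'][p[1],p[0]])
    H=hsv[...,0];V=hsv[...,2];Sa=hsv[...,1]
    # orange handle
    m=((H>5)&(H<15)&(Sa>150)&(abs(C[...,2]-40)<15)&(C[...,0]>250)&(C[...,0]<600)&(C[...,1]<100)&(C[...,1]>-350)).astype(np.uint8)
    P=C[m>0]; print('handle n',len(P),np.round(P.mean(0)) if len(P) else '', np.round(cv2.minAreaRect(P[:,:2].astype(np.float32)),1) if 0 else cv2.minAreaRect(P[:,:2].astype(np.float32)) if len(P) else '')
    # tray: above bench
    m=((C[...,2]>18)&(C[...,2]<40)&(Sa<60)&(V>120)&(C[...,1]<-250)&(C[...,1]>-620)&(C[...,0]>300)&(C[...,0]<700))
    P=C[m]; print('tray rim',len(P),P[:,2].mean(),cv2.minAreaRect(P[:,:2].astype(np.float32)))
    m=((C[...,2]>200)&(C[...,2]<245)&(C[...,0]>200)&(C[...,0]<700)&(C[...,1]>0)&(C[...,1]<160)&(V>100)&(H>70))
    P=C[m]; print('beam',len(P),P[:,2].mean(),cv2.minAreaRect(P[:,:2].astype(np.float32)))
    m=((C[...,2]>70)&(C[...,2]<90)&(C[...,0]>200)&(C[...,0]<700)&(C[...,1]>0)&(C[...,1]<400))
    P=C[m]; print('deck',len(P),P[:,2].mean(),cv2.minAreaRect(P[:,:2].astype(np.float32)))
cv2.imwrite('pics/crops.png',np.hstack([cv2.resize(T['color'][130:330,110:350,::-1],(480,400),interpolation=2)]))
cv2.imwrite('pics/crops2.png',cv2.resize(S['color'][110:300,150:350,::-1],(800,600)))
E
```

```text
top ring1 [540. 268.  10.] [159 159 158]
top ring1b [488. 267.  14.] [150 150 150]
top ring2 [299. 343.  13.] [232 234 232]
top beamT [682. 134. 229.] [211 222 224]
top beamB [368. 138. 230.] [216 227 229]
top traymid [ 530. -409.    7.] [247 247 247]
top deckL [398. 358.  75.] [211 213 212]
top bl1 [434.  42.  15.] [157 159 159]
top bl2 [362.  19.  -4.] [ 99 102 102]
top hand [ 434. -184.   44.] [224 154  87]
top bar [415. -79.  32.] [240 241 240]
handle n 51 [ 432. -165.   42.] ((434.67364501953125, -164.97206115722656), (18.865520477294922, 51.362186431884766), 10.830061912536621)
tray rim 451 26.42491155387888 ((528.8155517578125, -403.37530517578125), (152.19192504882812, 153.45140075683594), 11.467218399047852)
beam 2620 227.7246424910511 ((526.5546875, 138.12216186523438), (40.29316329956055, 346.7901306152344), 89.50823211669922)
deck 2096 78.8491870698943 ((527.1998901367188, 248.21133422851562), (245.05116271972656, 344.36517333984375), 89.31189727783203)
side ring1 [502. 206.  81.] [226 227 227]
side ring2 [304. 322.   2.] [57 59 63]
side beamL [374. 150. 230.] [189 205 210]
side beamR [681. 120. 228.] [132 143 146]
side traymid [ 531. -402.    3.] [253 252 252]
side bl [396.  25.  30.] [116 118 117]
side hand [ 432. -175.   44.] [194 127  75]
side bar [416. -64.  30.] [232 235 233]
handle n 151 [ 431. -170.   41.] ((431.661865234375, -166.5880584716797), (22.769636154174805, 53.323551177978516), 9.382359504699707)
tray rim 600 25.75986502003247 ((527.723876953125, -402.02099609375), (151.70339965820312, 152.1435089111328), 11.156671524047852)
beam 1676 222.99373208728923 ((524.3381958007812, 137.4847412109375), (43.0473747253418, 345.3429870605469), 89.15731048583984)
deck 1032 79.71343629094095 ((526.8202514648438, 249.55178833007812), (251.11094665527344, 345.99664306640625), 89.46648406982422)
```

View pics/crops.png

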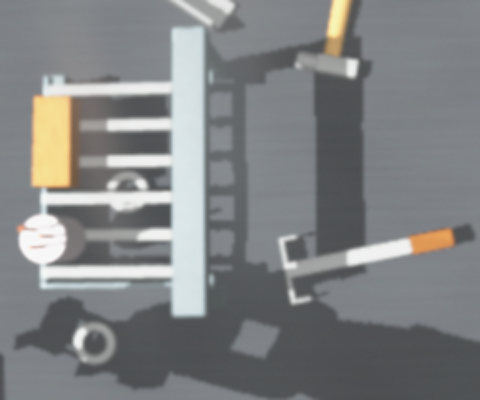

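View pics/crops2.png

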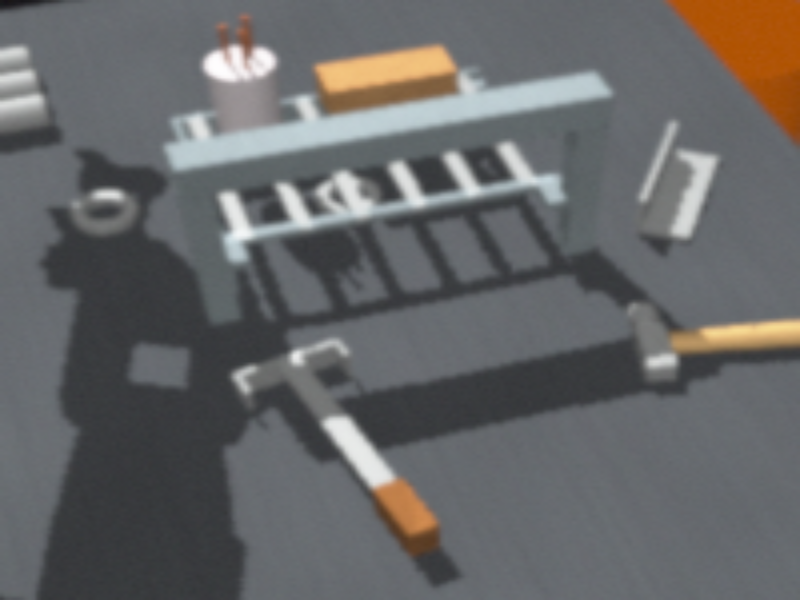

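The crops show the ring under the deck centred at about (173.5,225.5) in the top picture. A second, fainter disc may be in shadow at about (172,248). Next I'll measure the rake outline and the rings from the range data.

```bash
python3 - <<'E'
from h import *
T=grab('top');S=grab('side')
def reg(C,x0,x1,y0,y1,z0,z1):
    return (C[...,0]>x0)&(C[...,0]<x1)&(C[...,1]>y0)&(C[...,1]<y1)&(C[...,2]>z0)&(C[...,2]<z1)
for n,c in(('top',T),('side',S)):
    C=cloud(c)
    m=reg(C,380,480,-230,-100,36,50);P=C[m][:,:2].astype(np.float32);print(n,'handle',len(P),cv2.minAreaRect(P))
    m=reg(C,320,480,-230,80,24,50);P=C[m][:,:2].astype(np.float32);print('rake top',len(P),cv2.minAreaRect(P), P[P[:,1]>15].mean(0))
    vx=cv2.fitLine(P[P[:,1]<0],cv2.DIST_L2,0,.01,.01).ravel();print('axis',vx)
    m=reg(C,390,665,165,360,8,22).astype(np.uint8)
    k,l,s,ce=cv2.connectedComponentsWithStats(m)
    for i in range(1,k):
        if s[i,4]>4:
            P=C[l==i]; print('comp',s[i],np.round(P.mean(0)),np.round(P.min(0)),np.round(P.max(0)))
cv2.imwrite('pics/c3.png',cv2.convertScaleAbs(cv2.resize(T['color'][160:290,120:230,::-1],(660,600),interpolation=2) if 0 else cv2.resize(T['color'][190:280,125:215,::-1],(600,600),interpolation=2),alpha=1.6))
for z in(7,14): print(plane(T,[[173.5,225.5],[172,248]],z))
E
```

```text
top handle 204 ((431.3835754394531, -148.64268493652344), (25.5734920501709, 92.49818420410156), 9.731060028076172)
rake top 741 ((418.3334045410156, -76.79800415039062), (91.46629333496094, 238.5220947265625), 9.76636791229248) [401.04126   31.709803]
axis [ 1.7282978e-01 -9.8495173e-01  4.2329404e+02 -1.0255431e+02]
comp [164 215  20  12 105] [531. 268.  13.] [514. 239.   8.] [546. 295.  20.]
comp [166 232  16   4  48] [493. 266.  13.] [488. 243.   9.] [497. 289.  20.]
comp [142 270   6   1   6] [390. 350.  18.] [390. 343.  14.] [390. 358.  22.]
side handle 173 ((429.6677551269531, -147.47547912597656), (26.370235443115234, 91.14106750488281), 10.61678409576416)
rake top 610 ((410.6074523925781, -74.27982330322266), (91.48657989501953, 242.07859802246094), 6.445500373840332) [399.46252   34.759686]
axis [ 1.64161593e-01 -9.86433446e-01  4.22610626e+02 -1.10379074e+02]
comp [229 167   8  11  45] [496. 269.  15.] [485. 244.   8.] [509. 296.  19.]
comp [238 166   7   9  36] [534. 269.  15.] [525. 247.  10.] [543. 290.  21.]
[[515.75365709 267.72881913   7.        ]
 [451.19721065 272.6112244    7.        ]]
[[515.3315463  265.95120627  14.        ]
 [451.13041968 270.80673869  14.        ]]
```

View pics/c3.png

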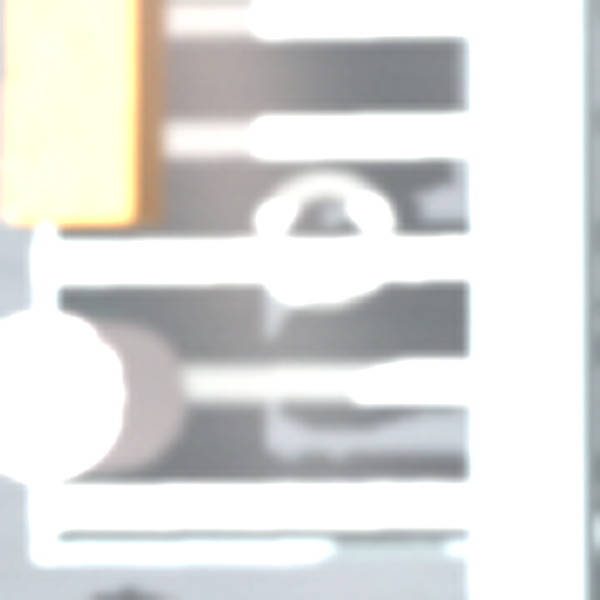

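>>> arm_command([
  {"dz":0.035},
  {"dz":0.035},
  {"dz":0.035},
  {"dx":0.0118,"dy":-0.0472,"yaw":-3.55},
  {"dx":0.0118,"dy":-0.0472,"yaw":-3.55},
  {"dx":0.0118,"dy":-0.0472,"yaw":-3.55},
  {"dx":0.0118,"dy":-0.0472,"yaw":-3.55},
  {"dx":0.0118,"dy":-0.0472,"yaw":-3.55},
  {"dx":0.0118,"dy":-0.0472,"yaw":-3.55},
  {"dx":0.0118,"dy":-0.0472,"yaw":-3.55},
  {"dx":0.0118,"dy":-0.0472,"yaw":-3.55},
  {"dx":0.0118,"dy":-0.0472,"yaw":-3.55},
  {"dx":0.0118,"dy":-0.0472,"yaw":-3.55},
  {"dx":0.0118,"dy":-0.0472,"yaw":-3.55},
  {"dx":0.0118,"dy":-0.0472,"yaw":-3.55},
  {"dx":0.0118,"dy":-0.0472,"yaw":-3.55},
  {"dx":0.0118,"dy":-0.0472,"yaw":-3.55},
  {"dx":0.0118,"dy":-0.0472,"yaw":-3.55},
  {"dx":0.0118,"dy":-0.0472,"yaw":-3.55},
  {},
], gripper=0.095)

```text
$.deltas[0]: bad value
```

>>> arm_command([
  {"dx":0,"dy":0,"dz":0.035,"yaw":0},
  {"dx":0,"dy":0,"dz":0.035,"yaw":0},
  {"dx":0,"dy":0,"dz":0.035,"yaw":0},
  {"dx":0.0118,"dy":-0.0472,"dz":0,"yaw":-3.55},
  {"dx":0.0118,"dy":-0.0472,"dz":0,"yaw":-3.55},
  {"dx":0.0118,"dy":-0.0472,"dz":0,"yaw":-3.55},
  {"dx":0.0118,"dy":-0.0472,"dz":0,"yaw":-3.55},
  {"dx":0.0118,"dy":-0.0472,"dz":0,"yaw":-3.55},
  {"dx":0.0118,"dy":-0.0472,"dz":0,"yaw":-3.55},
  {"dx":0.0118,"dy":-0.0472,"dz":0,"yaw":-3.55},
  {"dx":0.0118,"dy":-0.0472,"dz":0,"yaw":-3.55},
  {"dx":0.0118,"dy":-0.0472,"dz":0,"yaw":-3.55},
  {"dx":0.0118,"dy":-0.0472,"dz":0,"yaw":-3.55},
  {"dx":0.0118,"dy":-0.0472,"dz":0,"yaw":-3.55},
  {"dx":0.0118,"dy":-0.0472,"dz":0,"yaw":-3.55},
  {"dx":0.0118,"dy":-0.0472,"dz":0,"yaw":-3.55},
  {"dx":0.0118,"dy":-0.0472,"dz":0,"yaw":-3.55},
  {"dx":0.0118,"dy":-0.0472,"dz":0,"yaw":-3.55},
  {"dx":0.0118,"dy":-0.0472,"dz":0,"yaw":-3.55},
  {"dx":0,"dy":0,"dz":0,"yaw":0},
], gripper=0.095)

```text
t: 2.3
eef_pos: [438.0, -186.1, 338.0]
tcp_rot: [-3.141, 0.0, 1.735]
ft_force: [-1.0, -0.1, -0.3]
opening: 1.0
grip_force: 0.0
```

>>> arm_command([
  {"dx":-0.0016,"dy":0.0038,"dz":-0.044,"yaw":0.3},
  {"dx":0,"dy":0,"dz":-0.044,"yaw":0},
  {"dx":0,"dy":0,"dz":-0.044,"yaw":0},
  {"dx":0,"dy":0,"dz":-0.044,"yaw":0},
  {"dx":0,"dy":0,"dz":-0.044,"yaw":0},
  {"dx":0,"dy":0,"dz":-0.044,"yaw":0},
  {"dx":0,"dy":0,"dz":-0.025,"yaw":0},
  {"dx":0,"dy":0,"dz":-0.015,"yaw":0},
  {"dx":0,"dy":0,"dz":-0.01,"yaw":0},
  {"dx":0,"dy":0,"dz":0,"yaw":0},
  {"dx":0,"dy":0,"dz":0,"yaw":0},
])

```text
t: 3.4
eef_pos: [435.9, -177.8, 25.2]
tcp_rot: [3.141, 0.0, 1.747]
ft_force: [-0.2, 0.1, 1.0]
opening: 1.0
grip_force: 0.0
```

```bash
python3 - <<'E'
from h import *
S=grab('side');T=grab('top')
C=cloud(S)
m=(C[...,1]<-60)&(C[...,1]>-320)&(C[...,0]>300)&(C[...,0]<580)
for z0 in range(70,420,25):
    P=C[m&(C[...,2]>z0)&(C[...,2]<z0+25)]
    if len(P)>5: print(z0,len(P),np.round(P.min(0)),np.round(P.max(0)))
cv2.imwrite('pics/s4.png',cv2.resize(S['color'][60:340,100:440,::-1],(720,593)))
print(state()['eef_pos'])
E
```

```text
70 36 [ 358. -224.   74.] [ 520. -153.   95.]
95 350 [ 341. -227.   95.] [ 526. -147.  120.]
120 814 [ 341. -227.  120.] [ 528. -129.  145.]
145 75 [ 382. -208.  145.] [ 454. -163.  170.]
170 200 [ 382. -219.  170.] [ 468. -164.  195.]
220 37 [ 380. -243.  221.] [ 472. -189.  245.]
245 167 [ 365. -254.  245.] [ 495. -160.  270.]
270 374 [ 357. -254.  270.] [ 504. -149.  295.]
295 786 [ 349. -252.  295.] [ 502. -135.  320.]
320 627 [ 340. -247.  320.] [ 491. -134.  345.]
345 439 [ 334. -239.  345.] [ 483. -130.  370.]
370 565 [ 334. -233.  370.] [ 471. -125.  395.]
395 616 [ 334. -226.  395.] [ 460. -115.  420.]
[ 436.01281819 -177.99746088   25.55576584]
```

View pics/s4.png

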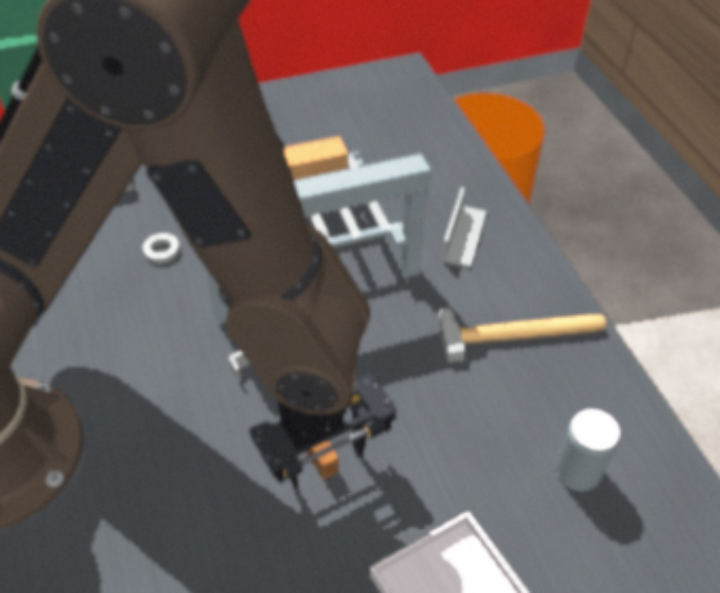

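The gripper straddles the orange handle. The wide 180 mm gripper body sits only at z ≈ 84–145, with a narrower neck above it and then the wrist. I'll close now and get a finer profile in the tool frame.

>>> arm_command([
  {"dx":0.0005,"dy":-0.0035,"dz":-0.001,"yaw":-0.4},
  {"dx":0,"dy":0,"dz":0,"yaw":0},
  {"dx":0,"dy":0,"dz":0,"yaw":0},
  {"dx":0,"dy":0,"dz":0,"yaw":0},
  {"dx":0,"dy":0,"dz":0,"yaw":0},
  {"dx":0,"dy":0,"dz":0,"yaw":0},
  {"dx":0,"dy":0,"dz":0,"yaw":0},
  {"dx":0,"dy":0,"dz":0,"yaw":0},
], gripper=0.0)

```text
t: 4.3
eef_pos: [436.1, -181.4, 23.6]
tcp_rot: [3.142, -0.0, 1.74]
ft_force: [0.8, -0.2, -0.1]
opening: 0.384
grip_force: 0.0
```

```bash
python3 - <<'E'
from h import *
S=grab('side')
C=cloud(S); st=state(); p=st['eef_pos'];a=st['tcp_rot'][2]
d=np.array([-np.sin(a-np.pi/2),np.cos(a-np.pi/2)]);x=np.array([d[1],-d[0]])
D=C[...,:2]-p[:2]; U=D@x; W=D@d; Z=C[...,2]-p[2]
m=(abs(U)<150)&(abs(W)<130)
for z0 in range(50,300,10):
    k=m&(Z>z0)&(Z<z0+10)
    if k.sum()>3: print(z0,k.sum(),'across',np.round([U[k].min(),U[k].max()]),'along',np.round([W[k].min(),W[k].max()]))
print(p,a,st['opening'],st['grip_force'],st['joints'])
E
```

```text
50 4 across [-43.  74.] along [-29.  -6.]
60 34 across [-83.  78.] along [-34. -13.]
70 163 across [-83.  80.] along [-36.  28.]
80 129 across [-89.  86.] along [-35.  11.]
90 192 across [-92.  88.] along [-34.  35.]
100 590 across [-91.  90.] along [-35.  35.]
110 92 across [-51.  15.] along [-25.  25.]
120 40 across [-51.  16.] along [-21.  23.]
130 24 across [-51.  -8.] along [-23.  23.]
140 21 across [-51.   1.] along [-33.  20.]
150 104 across [-52.  12.] along [-35.  17.]
160 72 across [-50.  24.] along [-37.   4.]
190 5 across [26. 33.] along [-29. -22.]
200 10 across [-46.  37.] along [-49. -13.]
210 35 across [-65.  36.] along [-63. -16.]
220 48 across [-67. -10.] along [-70. -22.]
230 74 across [-74.  63.] along [-73.   9.]
240 98 across [-75.  65.] along [-75.   6.]
250 133 across [-79.  72.] along [-76.  13.]
260 190 across [-82.  73.] along [-74.  16.]
270 246 across [-84.  70.] along [-73.  20.]
280 320 across [-88.  68.] along [-70.  22.]
290 473 across [-91.  64.] along [-69.  41.]
[ 436.11181455 -181.36677      23.64807764] 1.7397467856008244 0.3405462430293856 0.0 [-5.34116694e-01  6.28978053e-01  2.10725692e+00  1.04921506e-04
  4.05338097e-01 -7.03163572e-01]
```

>>> arm_command([
  {"dx":0,"dy":0,"dz":0,"yaw":0},
  {"dx":0,"dy":0,"dz":0,"yaw":0},
  {"dx":0.001,"dy":-0.006,"dz":0.0125,"yaw":0},
  {"dx":0,"dy":0,"dz":0,"yaw":0},
  {"dx":0,"dy":0,"dz":0,"yaw":0},
], gripper=0.05)

```text
t: 4.85
eef_pos: [437.1, -187.4, 36.1]
tcp_rot: [3.141, 0.0, 1.739]
ft_force: [0.0, 0.4, 1.0]
opening: 0.523
grip_force: 0.0
```

>>> arm_command([
  {"dx":0,"dy":0,"dz":0,"yaw":0},
  {"dx":0,"dy":0,"dz":0,"yaw":0},
  {"dx":0,"dy":0,"dz":0,"yaw":0},
  {"dx":0,"dy":0,"dz":0,"yaw":0},
  {"dx":0,"dy":0,"dz":0,"yaw":0},
  {"dx":0,"dy":0,"dz":0,"yaw":0},
  {"dx":0,"dy":0,"dz":0.005,"yaw":0},
  {"dx":0,"dy":0,"dz":0.005,"yaw":0},
  {"dx":0,"dy":0,"dz":0.005,"yaw":0},
  {"dx":0,"dy":0,"dz":0.005,"yaw":0},
  {"dx":0,"dy":0,"dz":0,"yaw":0},
  {"dx":0,"dy":0,"dz":0,"yaw":0},
], gripper=0.0)

```text
t: 6.05
eef_pos: [437.2, -187.4, 56.4]
tcp_rot: [3.141, 0.0, 1.74]
ft_force: [0.3, -0.2, -1.8]
opening: 0.273
grip_force: 30.0
```

```bash
cat >> h.py <<'E'
def rakez():
    st=state(); p=st['eef_pos'];a=st['tcp_rot'][2]
    d=np.array([-np.sin(a-np.pi/2),np.cos(a-np.pi/2)]);x=np.array([d[1],-d[0]])
    for n in('top','side'):
        C=cloud(grab(n)); D=C[...,:2]-p[:2]; U=D@x; W=D@d; Z=C[...,2]
        for w in range(40,240,20):
            k=(abs(U)<7)&(W>w)&(W<w+20)&(Z>15)&(Z<120)
            if k.sum()>2: print(n,w,k.sum(),round(np.median(Z[k]),1))
        k=(abs(U)<60)&(W>195)&(W<250)&(Z>8)&(Z<90)
        if k.sum(): print('blade W',np.percentile(W[k],[2,50,98]),'U',U[k].min(),U[k].max(),'Z',Z[k].max())
    print(p,a,st['opening'],st['grip_force'],st['ft_force'],st['moment'])
E
python3 -c "
from h import *
rakez()"
```

```text
top 60 34 51.8
top 80 36 51.1
top 100 37 51.4
top 120 37 50.0
top 140 37 50.6
top 160 36 50.0
top 180 11 51.0
blade W [203.88743908 220.83940007 230.79019335] U 32.996165713076124 45.7819977679365 Z 54.906144274574444
blade W [206.97012098 228.35074309 234.7025216 ] U -47.482996636825725 -17.351424830542534 Z 54.62276867952323
[ 437.18385897 -187.40228891   56.3587423 ] 1.7397452198553793 0.2727624253851387 29.999518990516663 [ 0.32710057 -0.17139562 -1.84360463] [-0.3681144   0.00850073 -0.02856422]
```

>>> arm_command([
  {"dx":0.0079,"dy":0.008,"dz":0,"yaw":-0.97},
  {"dx":0.0079,"dy":0.008,"dz":0,"yaw":-0.97},
  {"dx":0.0079,"dy":0.008,"dz":0,"yaw":-0.97},
  {"dx":0.0079,"dy":0.008,"dz":0,"yaw":-0.97},
  {"dx":0.0079,"dy":0.008,"dz":0,"yaw":-0.97},
  {"dx":0.0079,"dy":0.008,"dz":0,"yaw":-0.97},
  {"dx":0.0079,"dy":0.008,"dz":0,"yaw":-0.97},
  {"dx":0.0079,"dy":0.008,"dz":0,"yaw":-0.97},
  {"dx":0.0079,"dy":0.008,"dz":0,"yaw":-0.97},
  {"dx":0.0079,"dy":0.008,"dz":0,"yaw":-0.97},
  {"dx":0,"dy":0,"dz":0,"yaw":0},
  {"dx":0,"dy":0,"dz":0,"yaw":0},
])

```text
t: 7.35
eef_pos: [515.7, -107.3, 55.9]
tcp_rot: [-3.141, -0.0, 1.571]
ft_force: [0.2, -0.5, -2.6]
opening: 0.273
grip_force: 30.0
```

```bash
python3 -c "
from h import *
rakez()
T=grab('top'); C=cloud(T)
m=(C[...,0]>480)&(C[...,0]<550)&(C[...,1]>230)&(C[...,1]<300)&(C[...,2]>8)&(C[...,2]<22)
P=C[m];print(len(P), P.min(0),P.max(0))
B=C[(C[...,2]>215)&(C[...,2]<245)&(C[...,0]>400)&(C[...,0]<660)&(C[...,1]>90)&(C[...,1]<190)]
if len(B): print('beam y',np.percentile(B[:,1],[1,50,99]))
"
```

```text
top 80 33 49.9
top 100 40 50.9
top 120 35 50.4
top 140 35 49.6
top 160 35 50.2
top 180 35 49.3
top 200 39 49.8
top 220 21 48.9
blade W [197.8045359  225.49856755 231.53622441] U -45.8186724679295 46.72042308586956 Z 56.09580587210121
blade W [206.4533685  228.24832921 231.80472561] U -47.75089029460382 -17.643379177209113 Z 57.336056716288454
[ 515.7236512  -107.34110119   55.8693705 ] 1.5714656452944178 0.2732800928836621 29.999578893184662 [ 0.15498412 -0.54838219 -2.56902822] [-0.43177432  0.03932375  0.05844817]
150 [487.92736959 239.18706067   8.07353115] [545.62400495 295.11427212  19.78392311]
beam y [117.80881887 136.9447064  157.46946609]
```

>>> arm_command([
  {"dx":0.0005,"dy":0.012,"dz":0,"yaw":0},
  {"dx":0.0005,"dy":0.015,"dz":0,"yaw":0},
  {"dx":0,"dy":0.015,"dz":0,"yaw":0},
  {"dx":0,"dy":0.015,"dz":0,"yaw":0},
  {"dx":0,"dy":0.015,"dz":0,"yaw":0},
  {"dx":0,"dy":0.015,"dz":0,"yaw":0},
  {"dx":0,"dy":0.015,"dz":0,"yaw":0},
  {"dx":0,"dy":0.015,"dz":0,"yaw":0},
  {"dx":0,"dy":0.015,"dz":0,"yaw":0},
  {"dx":0,"dy":0.015,"dz":0,"yaw":0},
  {"dx":0,"dy":0.012,"dz":0,"yaw":0},
  {"dx":0,"dy":0.006,"dz":0,"yaw":0},
  {"dx":0,"dy":0.004,"dz":0,"yaw":0},
  {"dx":0,"dy":0.003,"dz":0,"yaw":0},
  {"dx":0,"dy":0,"dz":0,"yaw":0},
])

```text
t: 9.0
eef_pos: [517.2, 64.6, 56.2]
tcp_rot: [3.141, 0.0, 1.57]
ft_force: [0.5, 0.3, -2.7]
opening: 0.272
grip_force: 30.0
```

```bash
python3 -c "
from h import *
print(state())
T=grab('top');S=grab('side'); C=cloud(T)
cv2.imwrite('pics/t5.png',np.hstack([cv2.resize(T['color'][130:330,110:310,::-1],(400,400),interpolation=2),cv2.resize(S['color'][80:280,100:300,::-1],(400,400),interpolation=2)]))
"
```

```text
{'t': 9.0, 'joints': array([-2.46717313e-03,  6.04837994e-01,  1.97272463e+00, -5.82385151e-06,
        5.63934850e-01, -1.97577952e-03]), 'qvel': array([-0.00760055,  0.00142101,  0.00234565, -0.0012405 , -0.00162237,
       -0.00861797]), 'tau': array([ 5.31138405e-01, -5.77727222e+01, -1.42175236e+01,  2.39130137e-01,
        4.30342450e-02,  9.12473747e-02]), 'eef_pos': array([517.15143048,  64.6235087 ,  56.15199409]), 'tcp_rot': array([3.14149748e+00, 3.30146001e-06, 1.57030985e+00]), 'ft_force': array([ 0.52056188,  0.30792692, -2.70180529]), 'moment': array([-0.48445907,  0.06373896, -0.01715763]), 'grip_force': 29.999504685401917, 'opening': 0.2723315603416508}
```

View pics/t5.png

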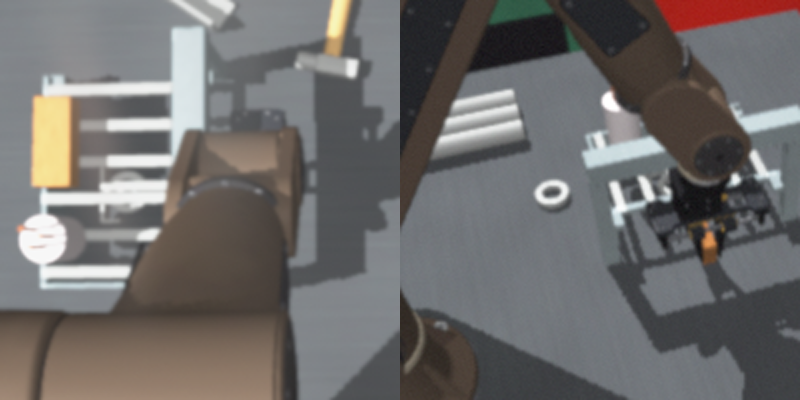

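The picture shows the blade just past the collar's back, at crop x ≈ 104, with the collar at (127,190). The wrist hangs over the beam without touching. I'll go on 12 mm slowly and then lower.

>>> arm_command([
  {"dx":0,"dy":0.003,"dz":0,"yaw":0},
  {"dx":0,"dy":0.003,"dz":0,"yaw":0},
  {"dx":0,"dy":0.003,"dz":0,"yaw":0},
  {"dx":0,"dy":0.003,"dz":0,"yaw":0},
  {"dx":0,"dy":0,"dz":0,"yaw":0},
  {"dx":0,"dy":0,"dz":0,"yaw":0},
])

```text
t: 9.7
eef_pos: [517.1, 76.7, 56.1]
tcp_rot: [3.142, 0.0, 1.571]
ft_force: [0.2, -0.8, -3.1]
opening: 0.273
grip_force: 30.0
```

>>> arm_command([
  {"dx":0,"dy":0,"dz":-0.003,"yaw":0},
  {"dx":0,"dy":0,"dz":-0.003,"yaw":0},
  {"dx":0,"dy":0,"dz":-0.003,"yaw":0},
  {"dx":0,"dy":0,"dz":0,"yaw":0},
  {"dx":0,"dy":0,"dz":0,"yaw":0},
])

```text
t: 10.2
eef_pos: [517.1, 76.6, 47.0]
tcp_rot: [-3.141, 0.0, 1.57]
ft_force: [-0.3, -0.2, -2.1]
opening: 0.272
grip_force: 30.0
```

>>> arm_command([
  {"dx":0,"dy":0,"dz":-0.002,"yaw":0},
  {"dx":0,"dy":0,"dz":-0.002,"yaw":0},
  {"dx":0,"dy":0,"dz":-0.002,"yaw":0},
  {"dx":0,"dy":0,"dz":-0.0015,"yaw":0},
  {"dx":0,"dy":0,"dz":0,"yaw":0},
  {"dx":0,"dy":0,"dz":0,"yaw":0},
])

```text
t: 10.8
eef_pos: [517.1, 76.6, 39.6]
tcp_rot: [-3.142, 0.0, 1.57]
ft_force: [-0.4, -0.3, -2.0]
opening: 0.27
grip_force: 30.0
```

```bash
python3 -c "
from h import *
s=state();print(s['tau'],s['moment'],s['ft_force'],s['eef_pos'])
"
```

```text
[-5.18713074e-03 -5.85118175e+01 -1.31537783e+01  2.06506960e-01
  2.08018650e-02 -4.15040713e-04] [-0.39408638  0.0082084  -0.04635294] [-0.39284026 -0.27769662 -1.95759306] [517.10917485  76.62692454  39.62191228]
```

>>> arm_command([
  {"dx":0,"dy":-0.003,"dz":-0.0005,"yaw":0},
  {"dx":0,"dy":-0.003,"dz":0,"yaw":0},
  {"dx":0,"dy":-0.003,"dz":0,"yaw":0},
  {"dx":0,"dy":-0.004,"dz":0,"yaw":0},
  {"dx":0,"dy":-0.006,"dz":0,"yaw":0},
  {"dx":0,"dy":-0.008,"dz":0,"yaw":0},
  {"dx":0,"dy":-0.01,"dz":0,"yaw":0},
  {"dx":0,"dy":-0.01,"dz":0,"yaw":0},
  {"dx":0,"dy":-0.01,"dz":0,"yaw":0},
  {"dx":0,"dy":-0.01,"dz":0,"yaw":0},
  {"dx":0,"dy":-0.01,"dz":0,"yaw":0},
  {"dx":0,"dy":-0.01,"dz":0,"yaw":0},
  {"dx":0,"dy":-0.01,"dz":0,"yaw":0},
  {"dx":0,"dy":-0.01,"dz":0,"yaw":0},
  {"dx":0,"dy":-0.01,"dz":0,"yaw":0},
  {"dx":0,"dy":-0.01,"dz":0,"yaw":0},
  {"dx":0,"dy":-0.01,"dz":0,"yaw":0},
  {"dx":0,"dy":-0.006,"dz":0,"yaw":0},
  {"dx":0,"dy":-0.003,"dz":0,"yaw":0},
  {"dx":0,"dy":0,"dz":0,"yaw":0},
])

```text
t: 12.8
eef_pos: [517.2, -69.7, 39.2]
tcp_rot: [3.141, 0.0, 1.57]
ft_force: [-0.2, 0.4, -3.1]
opening: 0.277
grip_force: 30.0
```

```bash
python3 -c "
from h import *
s=state();print(s['moment'],s['ft_force'],s['eef_pos'])
C=cloud(grab('top'))
m=(C[...,0]>470)&(C[...,0]<570)&(C[...,1]>60)&(C[...,1]<300)&(C[...,2]>6)&(C[...,2]<45)
P=C[m];print(len(P))
for y in range(60,300,15):
    Q=P[(P[:,1]>y)&(P[:,1]<y+15)]
    if len(Q): print(y,len(Q),np.round(Q.min(0)),np.round(Q.max(0)))
"
```

```text
[-0.43106145  0.02591015 -0.03396681] [-0.2408266   0.44508301 -3.13057268] [517.16532734 -69.73016026  39.17555525]
389
60 41 [508.  61.  29.] [528.  75.  38.]
75 43 [508.  75.  28.] [528.  90.  37.]
90 47 [501.  92.   6.] [539. 104.  39.]
105 87 [493. 105.   6.] [559. 120.  37.]
120 90 [473. 120.   8.] [562. 135.  39.]
135 79 [473. 135.   8.] [564. 147.  38.]
240 2 [471. 246.   7.] [528. 249.   8.]
```

>>> arm_command([
  {"dx":0,"dy":-0.003,"dz":0,"yaw":0},
  {"dx":0,"dy":-0.006,"dz":0,"yaw":0},
  {"dx":0,"dy":-0.009,"dz":0,"yaw":0},
  {"dx":0,"dy":-0.01,"dz":0,"yaw":0},
  {"dx":0,"dy":-0.01,"dz":0,"yaw":0},
  {"dx":0,"dy":-0.01,"dz":0,"yaw":0},
  {"dx":0,"dy":-0.01,"dz":0,"yaw":0},
  {"dx":0,"dy":-0.01,"dz":0,"yaw":0},
  {"dx":0,"dy":-0.01,"dz":0,"yaw":0},
  {"dx":0,"dy":-0.01,"dz":0,"yaw":0},
  {"dx":0,"dy":-0.01,"dz":0,"yaw":0},
  {"dx":0,"dy":-0.01,"dz":0,"yaw":0},
  {"dx":0,"dy":-0.008,"dz":0,"yaw":0},
  {"dx":0,"dy":-0.006,"dz":0,"yaw":0},
  {"dx":0,"dy":-0.003,"dz":0,"yaw":0},
  {"dx":0,"dy":0.003,"dz":0,"yaw":0},
  {"dx":0,"dy":0.002,"dz":0.006,"yaw":0},
  {"dx":0,"dy":0,"dz":0.01,"yaw":0},
  {"dx":0,"dy":0,"dz":0.012,"yaw":0},
  {"dx":0,"dy":0,"dz":0,"yaw":0},
])

```text
t: 14.85
eef_pos: [518.0, -189.6, 69.3]
tcp_rot: [3.139, 0.001, 1.571]
ft_force: [0.1, 0.4, -3.2]
opening: 0.272
grip_force: 30.0
```

```bash
python3 -c "
from h import *
rakez()
for n in('top','side'):
    c=grab(n,n+'6');C=cloud(c)
    m=(C[...,0]>440)&(C[...,0]<600)&(C[...,1]>-60)&(C[...,1]<100)&(C[...,2]>5)&(C[...,2]<21)
    P=C[m];print(n,len(P),np.percentile(P,[1,99],axis=0))
"
```

```text
top 60 33 64.3
top 80 35 62.4
top 100 40 62.9
top 120 40 63.6
top 140 36 63.1
top 160 40 62.0
top 180 34 61.4
top 200 35 61.0
top 220 19 62.5
blade W [196.02799803 215.13516396 230.78914786] U -45.506110569715034 45.75042054003504 Z 68.45492604900983
blade W [198.28624958 212.17138597 232.39063315] U -47.68131675588216 -11.420080070169552 Z 63.729294826771934
[ 517.97863647 -189.58021333   69.25972182] 1.5707707097730013 0.27151843524256736 29.999542236328125 [ 0.05953608  0.44011569 -3.23941565] [-0.37832003  0.01494947 -0.00305781]
top 188 [[465.68949241 -46.40174376   5.22082735]
 [587.76152444  87.04600949  19.22861498]]
side 74 [[447.48460399 -35.31515343   5.09234348]
 [510.98974625  96.95921937  19.35120205]]
```

>>> arm_command([
  {"dx":-0.015,"dy":0,"dz":0.003,"yaw":0},
  {"dx":-0.025,"dy":0,"dz":0,"yaw":0},
  {"dx":-0.03,"dy":0,"dz":0,"yaw":0},
  {"dx":-0.025,"dy":0,"dz":0,"yaw":0},
  {"dx":-0.018,"dy":0,"dz":-0.005,"yaw":0},
  {"dx":0,"dy":0,"dz":-0.012,"yaw":0},
  {"dx":0,"dy":0,"dz":-0.008,"yaw":0},
  {"dx":0,"dy":0,"dz":-0.004,"yaw":0},
  {"dx":0,"dy":0,"dz":-0.002,"yaw":0},
  {"dx":0,"dy":0,"dz":-0.002,"yaw":0},
  {"dx":0,"dy":0,"dz":-0.001,"yaw":0},
  {"dx":0,"dy":0,"dz":0,"yaw":0},
])

```text
t: 16.25
eef_pos: [404.3, -189.4, 36.3]
tcp_rot: [3.141, 0.0, 1.57]
ft_force: [0.9, -1.7, 0.8]
opening: 0.271
grip_force: 30.0
```

```bash
python3 -c "
from h import *
T=grab('top');S=grab('side')
for n,c in(('top',T),('side',S)):
    C=cloud(c)
    m=((C[...,0]>470)&(C[...,0]<570)&(C[...,1]>-60)&(C[...,1]<90)&(C[...,2]>5)&(C[...,2]<21)).astype(np.uint8)
    k,l,s,_=cv2.connectedComponentsWithStats(m); i=1+np.argmax(s[1:,4])
    P=C[l==i];print(n,len(P),np.percentile(P,[1,99],axis=0),cv2.minEnclosingCircle(P[:,:2].astype(np.float32)),'z med',np.median(P[:,2]))
    uv=np.argwhere(l==i)[:,::-1].astype(np.float32); e=cv2.minEnclosingCircle(uv)[0]; print('px',e,plane(c,[e],10))
s=state();print(s['eef_pos'],s['ft_force'],s['moment'])
"
```

```text
top 224 [[492.71590561 -27.31994816   5.71326376]
 [549.09225767  28.97583356  19.3408314 ]] ((520.5789794921875, 1.2645726203918457), 29.640926361083984) z med 12.861980619156157
px (265.7109680175781, 221.29747009277344) [[520.68097842   1.36123123  10.        ]]
side 98 [[501.32999002 -25.79543962   5.56734409]
 [547.34719323  22.1348273   19.19115652]] ((520.6423950195312, 2.361898899078369), 29.583633422851562) z med 14.319854278985417
px (261.9851379394531, 226.31187438964844) [[5.21396707e+02 5.15111800e-01 1.00000000e+01]]
[ 404.28791463 -189.41055988   36.35631771] [ 0.46526595 -1.78095951  0.18485266] [-0.08152099  0.00893905 -0.15621522]
```

>>> arm_command([
  {"dx":0,"dy":0,"dz":0,"yaw":0},
  {"dx":0,"dy":0,"dz":0,"yaw":0},
  {"dx":0,"dy":0,"dz":0,"yaw":0},
  {"dx":0,"dy":0,"dz":0.015,"yaw":0},
  {"dx":0,"dy":0,"dz":0.025,"yaw":0},
  {"dx":0,"dy":0,"dz":0.025,"yaw":0},
  {"dx":0,"dy":0,"dz":0.025,"yaw":0},
], gripper=0.055)

```text
t: 17.05
eef_pos: [403.9, -189.2, 127.1]
tcp_rot: [-3.141, -0.0, 1.571]
ft_force: [0.9, -0.9, -0.3]
opening: 0.575
grip_force: 0.0
```

>>> arm_command([
  {"dx":0.0145,"dy":0.0239,"dz":0,"yaw":5.6},
  {"dx":0.0145,"dy":0.0239,"dz":0,"yaw":5.6},
  {"dx":0.0145,"dy":0.0239,"dz":0,"yaw":5.6},
  {"dx":0.0145,"dy":0.0239,"dz":0,"yaw":5.6},
  {"dx":0.0145,"dy":0.0239,"dz":0,"yaw":5.6},
  {"dx":0.0145,"dy":0.0239,"dz":0,"yaw":5.6},
  {"dx":0.0145,"dy":0.0239,"dz":0,"yaw":5.6},
  {"dx":0.0145,"dy":0.0239,"dz":0,"yaw":5.6},
  {"dx":0,"dy":0,"dz":-0.03,"yaw":0},
  {"dx":0,"dy":0,"dz":0,"yaw":0},
  {"dx":0,"dy":0,"dz":0,"yaw":0},
], gripper=0.095)

```text
t: 18.15
eef_pos: [519.7, 1.7, 96.2]
tcp_rot: [-3.141, -0.001, 2.352]
ft_force: [-0.1, -1.0, -0.4]
opening: 0.999
grip_force: 0.0
```

```bash
python3 -c "
from h import *
T=grab('top');S=grab('side')
C=cloud(S)
m=(C[...,0]>340)&(C[...,0]<470)&(C[...,1]>-235)&(C[...,1]<60)&(C[...,2]>24)&(C[...,2]<55)
P=C[m]; print(len(P),cv2.minAreaRect(P[:,:2].astype(np.float32)))
for y in range(-230,60,30):
    Q=P[(P[:,1]>y)&(P[:,1]<y+30)]
    if len(Q):print(y,len(Q),np.round(np.median(Q,axis=0)))
cv2.imwrite('pics/s7.png',cv2.resize(S['color'][110:320,140:420,::-1],(800,600)))
print(state()['eef_pos'],state()['tcp_rot'])
"
```

```text
592 ((406.720947265625, -74.36519622802734), (91.92906188964844, 242.62045288085938), 1.6262742280960083)
-200 99 [ 402. -186.   41.]
-170 86 [ 402. -154.   43.]
-140 50 [ 402. -124.   34.]
-110 59 [404. -96.  32.]
-80 54 [403. -65.  33.]
-50 53 [404. -36.  33.]
-20 52 [403.  -5.  32.]
10 94 [402.  31.  32.]
40 45 [407.  42.  32.]
[520.21821978   1.37800498  96.9985118 ] [3.14119740e+00 4.09578489e-04 2.35137443e+00]
```

View pics/s7.png

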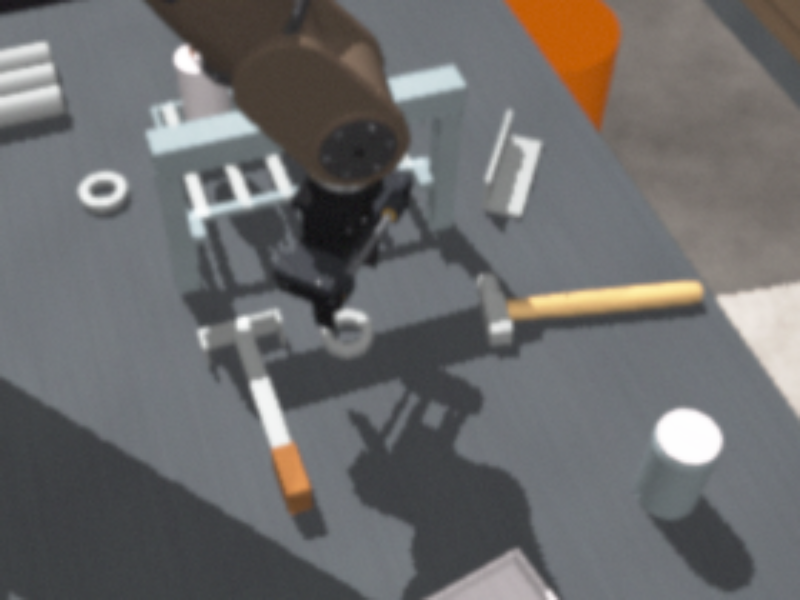

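The rake lies level on the bench, and the collar is at about (347,333) in the crop under the gripper. Next I'll descend and grip.

>>> arm_command([
  {"dx":0.0004,"dy":0,"dz":-0.03,"yaw":0},
  {"dx":0,"dy":0,"dz":-0.025,"yaw":0},
  {"dx":0,"dy":0,"dz":-0.012,"yaw":0},
  {"dx":0,"dy":0,"dz":-0.0075,"yaw":0},
  {"dx":0,"dy":0,"dz":0,"yaw":0},
  {"dx":0,"dy":0,"dz":0,"yaw":0},
])

```text
t: 18.85
eef_pos: [520.9, 1.7, 22.5]
tcp_rot: [3.141, 0.001, 2.352]
ft_force: [-0.0, -0.2, -0.0]
opening: 1.001
grip_force: 0.0
```

>>> arm_command([
  {"dx":0,"dy":0,"dz":0,"yaw":0},
  {"dx":0,"dy":0,"dz":0,"yaw":0},
  {"dx":0,"dy":0,"dz":0,"yaw":0},
  {"dx":0,"dy":0,"dz":0,"yaw":0},
  {"dx":0,"dy":0,"dz":0,"yaw":0},
  {"dx":0,"dy":0,"dz":0,"yaw":0},
  {"dx":0,"dy":0,"dz":0,"yaw":0},
  {"dx":0,"dy":0,"dz":0,"yaw":0},
], gripper=0.0)

```text
t: 19.65
eef_pos: [520.6, 1.8, 21.7]
tcp_rot: [3.141, 0.0, 2.352]
ft_force: [0.2, 1.1, 3.1]
opening: 0.626
grip_force: 30.0
```

>>> arm_command([
  {"dx":0,"dy":0,"dz":0.015,"yaw":0},
  {"dx":0,"dy":0,"dz":0.03,"yaw":0},
  {"dx":0,"dy":0,"dz":0.035,"yaw":0},
  {"dx":0.0007,"dy":-0.0145,"dz":0.01,"yaw":0},
  {"dx":0.0007,"dy":-0.03,"dz":0,"yaw":0},
  {"dx":0.0007,"dy":-0.036,"dz":0,"yaw":0},
  {"dx":0.0007,"dy":-0.036,"dz":0,"yaw":0},
  {"dx":0.0007,"dy":-0.036,"dz":0,"yaw":0},
  {"dx":0.0007,"dy":-0.036,"dz":0,"yaw":0},
  {"dx":0.0007,"dy":-0.036,"dz":0,"yaw":0},
  {"dx":0.0007,"dy":-0.036,"dz":0,"yaw":0},
  {"dx":0.0007,"dy":-0.036,"dz":0,"yaw":0},
  {"dx":0.0007,"dy":-0.036,"dz":0,"yaw":0},
  {"dx":0.0007,"dy":-0.036,"dz":0,"yaw":0},
  {"dx":0,"dy":-0.024,"dz":0,"yaw":0},
  {"dx":0,"dy":-0.012,"dz":0,"yaw":0},
  {"dx":0,"dy":0,"dz":0,"yaw":0},
  {"dx":0,"dy":0,"dz":0,"yaw":0},
])

```text
t: 21.45
eef_pos: [527.8, -401.8, 111.0]
tcp_rot: [3.141, -0.002, 2.352]
ft_force: [-0.1, 0.4, -1.5]
opening: 0.623
grip_force: 30.0
```

```bash
python3 -c "
from h import *
S=grab('side')
cv2.imwrite('pics/s8.png',cv2.resize(S['color'][190:400,200:480,::-1],(800,600)))
print(state()['eef_pos'],state()['ft_force'])
"
```

```text
[ 528.05954634 -401.48502833  111.24430129] [ 0.12467864  0.13460662 -1.28683408]
```

View pics/s8.png

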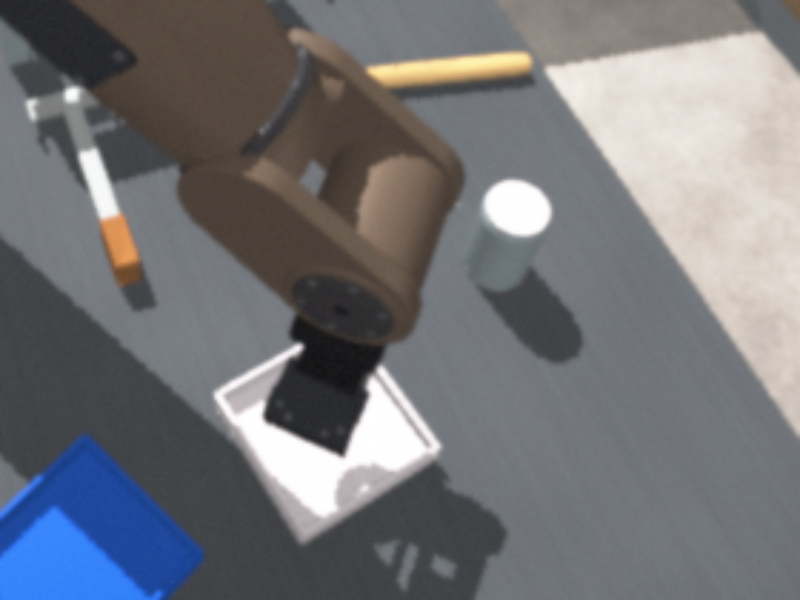

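The gripper is centred over the white tray, at crop (320,440). I'll lower to the floor and release.

>>> arm_command([
  {"dx":0,"dy":0,"dz":-0.02,"yaw":0},
  {"dx":0,"dy":0,"dz":-0.025,"yaw":0},
  {"dx":0,"dy":0,"dz":-0.018,"yaw":0},
  {"dx":0,"dy":0,"dz":-0.01,"yaw":0},
  {"dx":0,"dy":0,"dz":-0.005,"yaw":0},
  {"dx":0,"dy":0,"dz":-0.003,"yaw":0},
  {"dx":0,"dy":0,"dz":-0.002,"yaw":0},
  {"dx":0,"dy":0,"dz":-0.0008,"yaw":0},
  {"dx":0,"dy":0,"dz":0,"yaw":0},
  {"dx":0,"dy":0,"dz":0,"yaw":0},
])

```text
t: 22.5
eef_pos: [528.3, -402.8, 28.2]
tcp_rot: [3.141, 0.001, 2.352]
ft_force: [0.3, -0.3, -2.0]
opening: 0.624
grip_force: 30.0
```

>>> arm_command([
  {"dx":0,"dy":0,"dz":-0.001,"yaw":0},
  {"dx":0,"dy":0,"dz":-0.0006,"yaw":0},
  {"dx":0,"dy":0,"dz":0,"yaw":0},
])

```text
t: 22.8
eef_pos: [528.3, -402.8, 26.8]
tcp_rot: [3.142, 0.0, 2.352]
ft_force: [-1.3, 0.7, 4.4]
opening: 0.622
grip_force: 30.0
```

>>> arm_command([
  {"dx":0,"dy":0,"dz":0,"yaw":0},
  {"dx":0,"dy":0,"dz":0,"yaw":0},
  {"dx":0,"dy":0,"dz":0,"yaw":0},
  {"dx":0,"dy":0,"dz":0,"yaw":0},
  {"dx":0,"dy":0,"dz":0.015,"yaw":0},
  {"dx":0,"dy":0,"dz":0.03,"yaw":0},
  {"dx":0,"dy":0,"dz":0.04,"yaw":0},
  {"dx":0,"dy":0,"dz":0.04,"yaw":0},
  {"dx":0,"dy":0.04,"dz":0.01,"yaw":0},
  {"dx":0,"dy":0.045,"dz":0,"yaw":0},
  {"dx":0,"dy":0.045,"dz":0,"yaw":0},
  {"dx":0,"dy":0.03,"dz":0,"yaw":0},
  {"dx":0,"dy":0,"dz":0,"yaw":0},
  {"dx":0,"dy":0,"dz":0,"yaw":0},
], gripper=0.075)

```text
t: 24.2
eef_pos: [528.6, -242.6, 162.4]
tcp_rot: [3.141, 0.002, 2.354]
ft_force: [0.2, 0.1, 0.7]
opening: 0.79
grip_force: 0.0
```

```bash
python3 -c "
from h import *
for n in('top','side'):
    c=grab(n);C=cloud(c)
    if n=='top': cv2.imwrite('pics/t9.png',cv2.resize(c['color'][60:360,110:510,::-1],(800,600)))
    m=(abs(C[...,0]-528)<60)&(abs(C[...,1]+402)<60)&(C[...,2]>12)&(C[...,2]<40)
    P=C[m];print(n,len(P),np.percentile(P,[2,50,98],axis=0).round())
"
```

```text
top 8 [[ 509. -429.   15.]
 [ 517. -427.   20.]
 [ 526. -422.   23.]]
side 272 [[ 498. -430.   13.]
 [ 525. -403.   19.]
 [ 554. -374.   22.]]
```

View pics/t9.png

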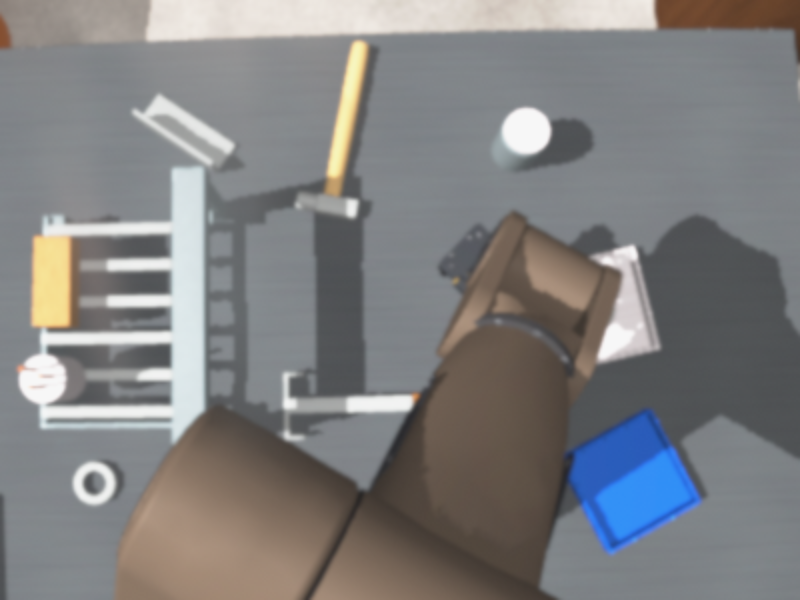

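The side range data shows the collar flat in the tray, centred at about (526,-402) with its top at ~19 mm. The rake lies on the bench (blade at crop (293,405)), and the bystanders are where they were. I'll hand in.

```bash
python3 -c "
from h import *
print(job_done())"
```

```text
the job is handed in; nothing more can be done
None
```

I raked the collar out from under the shelf, laid the rake flat on the bench, set the collar flat in the aluminium tray within about 2 mm of its centre, and handed the job in at about 24 s; no verdict came back.

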